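# Hang the washed cupboard door back on its hinge pins

## Task

The washed door of the small spice cupboard stands in the drying rack. Lift it out and hang it, standing open, on the cupboard's two upright hinge pins, gently, so that both knuckles go over their pins together and sit fully home; then let go and swing it shut. Do not force it against the cupboard or rack, and leave the jar, bowl and mug alone.

Things in the scene. Friction and masses are not known exactly. Their poses are not given: they have to be found in the camera images.
- door: loose white laminate door, 0.2 to 0.45 kg. Origin on the hinge axis, level with the panel's lower edge; x from the hinge axis to the free edge, z up. Panel: x 12 to 160, y -6 to 6 (12 mm thick), z 0 to 145 mm. Two steel knuckles on the axis x = y = 0. It starts upright in the rack's slot, standing on the rack's plate, its upper 85 mm free to be pinched from above
- low_knuckle (a point): centre of the lower mouth of the door's lower knuckle: a steel ring, outer diameter 20, bore 10.4, 18 mm high (door z 18 to 36), joined to the panel by a 5 mm leaf. Axes as the door
- high_knuckle (a point): the same for the upper knuckle, equal in size (door z 108 to 126). Axes as the door
- free_edge (a point): middle of the door's free upright edge, the side without knuckles, at door x = 160, y = 0, z = 72.5 mm. Axes as the door
- handle (a point): middle of the vertical bar handle (9 mm bar, 85 mm long) on the door's outer face, the -y side: door x = 140, y = -28, z = 72.5 mm
- cupboard: white spice cupboard fixed to the worktop, 140 deep (x), 200 wide (y), 175 mm high; origin at the centre of its underside, z up; its open front faces +x (front plane x = 70 mm). Shut, the door's x runs along the cupboard's +y and its inner (+y) face lies 8 mm before the front plane; open at a right angle, door x = cupboard x. The hinge turns freely; nothing holds the door shut
- buffer (a point): tip of the upper of two rubber buffers, 7 mm proud of the front at cupboard y = 65 mm, that the shut door meets
- low_mark (a point): middle of the lower hinge bracket's slot, on the bracket's top (cupboard x 84, y -85, z 38 mm), axes as the cupboard. The bracket (18 mm wide along y, 5 thick, 23 out from the front) carries an upright pin: 8 mm diameter, 20 tall, last 3 mm tapering to 6. It is clamped in the slot: the pin's true y is up to 12 mm to either side of this mark, x as the mark; it stays put
- high_mark (a point): the same for the upper bracket and pin (z 128 mm), shifted just as the lower: both pins are in line. The lower knuckle cannot pass through the upper bracket: bring the open door in level from the front, 25 to 40 mm above its seated height, then lower it. Seated, the knuckles rest on the brackets (knuckle points at mark height), panel's lower edge 20 mm over the worktop
- rack: steel drying rack fixed to the worktop: base plate 160 (x) by 90 by 12 mm, origin at the centre of its underside; four upright 8 mm rods, up to 70 mm high, at x = -30 and 30, y = -12 and 12 mm leave a 16 mm slot along x in which the door stands on the plate
- jar: glass jar with steel cap, 66 mm across, 100 mm high, near the work; leave alone. Origin: centre of its underside
- bowl: white bowl, 110 mm across, 50 mm high, near the work; leave alone. Origin: centre of its underside
- mug: white mug, 76 mm across, 85 mm high, near the work; leave alone. Origin: centre of its underside
Things that resemble listed ones, but are neither listed nor needed, are in the scene too. There is more than one size of the door; the one meant has the size given above.

How it is judged (in metres and radians):
On the way:
1. the door hangs open (its free edge 60 mm or more out from the shut position), both knuckles over their pins and home on the brackets, let go by the fingers (z of low_knuckle in the frame of low_mark between -0.004 and 0.004 m and x of low_knuckle in the frame of low_mark between -0.006 and 0.006 m and y of low_knuckle in the frame of low_mark between -0.016 and 0.016 m and z of high_knuckle in the frame of high_mark between -0.004 and 0.004 m and x of high_knuckle in the frame of high_mark between -0.006 and 0.006 m and y of high_knuckle in the frame of high_mark between -0.016 and 0.016 m and angle between door's own z axis and vertical below 0.07 rad and x of free_edge in the frame of cupboard above 0.145 m and contact force between the fingers and door below 0.5 N), for 0.3 s.
At the end, for the whole second after the job is handed in: the door hangs upright (within 4 degrees) with both knuckles home on their brackets (within 4 mm in height), swung shut in front of the cupboard (within 0.12 rad of parallel to its front), at rest and let go (z of low_knuckle in the frame of low_mark between -0.004 and 0.004 m and x of low_knuckle in the frame of low_mark between -0.006 and 0.006 m and y of low_knuckle in the frame of low_mark between -0.016 and 0.016 m and z of high_knuckle in the frame of high_mark between -0.004 and 0.004 m and x of high_knuckle in the frame of high_mark between -0.006 and 0.006 m and y of high_knuckle in the frame of high_mark between -0.016 and 0.016 m and angle between door's own z axis and vertical below 0.07 rad and angle between the x axis of door and the y axis of cupboard, either way round below 0.12 rad and y of free_edge in the frame of cupboard above 0.04 m and linear speed of door below 0.02 m/s and angular speed of door below 0.1 rad/s); the robot touches nothing.
It fails at once if the door pressed or knocked against the cupboard, its brackets or pins with more than 40 N (contact force between door and cupboard above 40 N).
It fails at once if the door pressed or wrenched against the rack with more than 40 N (contact force between door and rack above 40 N).
It fails at once if the jar, bowl or mug moved more than 20 mm (distance of any of jar, bowl, mug from where it was at the start of the episode above 0.02 m).
It also fails if it takes over 72 s, if anything falls off the work surface, if the arm or the gripper's body presses on something with over 40 N, if the wrist force passes 120 N, or if a joint passes its speed limit or range.

## Robot

A 7-joint arm with a two-finger parallel gripper is mounted at the origin on the work surface. World frame = base frame: x ahead of the robot, y to its left, z up, the work surface at z = 0. Lengths are in m, angles in degrees, forces in N, time in s.
With the tool pointing down it reaches from about 0.425 to 0.875 m from the base axis. Payload 4.7 kg.
Tool frame: the origin (TCP) lies at the very end of the fingers, on their centre line; the grasp point (between the pads) lies 19 mm behind it; z points along the fingers, y is the line along which they close (so a half turn about z gives the same grasp; the last joint's range is limited). The gripper opens to 87 mm and grips with 3 to 60 N. Pads are 19 mm wide; open, the fingers measure 117 mm over their backs; the gripper's body (75 mm by 190 mm) begins 51 mm behind the grasp point.
Start: joints at [68.589, 18.392, -4.016, 83.108, 1.295, 78.541, -3.26], TCP at [0.246, -0.602, 0.223] pointing down, gripper open.
Joint ranges: [-163.93, 163.93], [-17.29, 119.83], [-79.2, 71.16], [3.27, 140.29], [-89.18, 269.18], [5.43, 117.66], [-154.24, 154.24]. Speed limits (degrees/s): [147.25, 147.25, 180, 180, 180, 180, 180].

## Interface

Orientations are given as [roll, pitch, yaw] about the fixed x, y, z axes, in that order (R = Rz(yaw) Ry(pitch) Rx(roll)).
In Python, from cell import get_obs, read_camera, sign_off, silhouettes gives the robot as it stands.
- The arm moves only by the tool play_rows, never from a script. Its argument "steps" is a list that holds one entry, the list of rows, each a list of 7 numbers: the shift along the tool's x, y, z in m, then the turn, a rotation vector about the tool's x, y, z in rad, then the finger opening in m, from 0 to 0.087. A call has 1 to 12 rows; each row shifts and turns the commanded pose from where the row before left it, along the tool's axes as they then stand; what a row does not reach is not made up. A row lasts 1/10 s, in which the tool goes at most 50 mm and 8.59 degrees, less where a joint would pass 70% of its speed; a pose out of reach is approached as far as the arm can. A call is refused whole if a number of a shift passes 0.05 or a number of a turn 0.15, either way. A call with a gripper value outside its range is refused whole. The fingers move at their own pace and stop on an object; "force" is the grip in N (left out, the last holds). Time passes only in rows, so rows that do not move let the fingers close. It gives the time, the measured TCP pose, the force, the opening and the grip force at its end, in the units of the state.
- get_obs(): the state, without advancing time (a new reading comes with each control period).
- read_camera(name): name is "scene" or "top" or "wrist"; returns a dict with "frame" (420x560x3 uint8, red, green, blue), "intrinsics" (3x3 intrinsics, pixels), "k1" (the pictures are not rectified: a ray, as slopes to the right and down, at radius r is drawn at 1 + k1 r^2 times it, then the intrinsics apply), "view" (4x4, takes a point from world to camera coordinates). Camera axes: x right, y up, looking along -z (the intrinsics and any distortion apply to the point x, -y, -z); pixel columns grow to the right and rows downward; lengths in m; the calibration is good to about 2 mm. A picture is of the moment at which its call begins. There is no depth.
- sign_off(): hands the job in; it is judged then, once.
Trained networks look in the newest picture that a camera, given by its name, has taken for a name from the list of things; names that differ only in an ending like _2 or _b are one class to them, and where a whole thing is asked for, a point or a joint stands for the part that bears it (a point fixed in the world has none). Each returns a list of dicts, best first, with "p" (0 to 1); they miss things now and then, are a little off and sometimes report something else, mostly with a low value. They report only what shows in the picture. A call takes as long as a camera call. They do not tell look-alikes from the thing itself.
- silhouettes(camera, name): "pixels" (420x560 bool, what is visible of it) and "extent" ([left, top, right, bottom] in pixels, round what is visible of it).
The state is a dict: "time_s": time; "qpos": joint angles; "joint_velocities": joint speeds; "effort": joint torques, N m; "tool_pos": TCP position; "tool_rot": TCP orientation; "force": force on the tool from outside, world axes, zero at the start; "wrist_torque": the same for the moment, N m; "grip_width": finger opening in m; "grasp_force": force on a finger pad.
Only numpy, scipy, OpenCV 4.12 (cv2) and the standard library are available. Lean on these libraries where they do the work, as an engineer would, in place of code of your own. Each camera call takes 0.05 s, during which the arm holds its last target. There are 200 camera calls.

## Working session

There is one attempt and no reset: what is moved stays moved. The work goes in short steps, Python scripts to look and compute and a tool call to move; the robot and the scene stay as the last step left them, time stands still between calls to the robot, and variables do not carry over. Pictures are saved under pics/ and viewed, at most 10 in all, crops included, and the job is handed in when it is done.

Besides the shell and the picture viewer there is one more tool, called after ">>>" as name(argument=value, ...) on one line, values as JSON. play_rows: Moves the arm, as the interface text tells. Its arguments: {"type":"object","properties":{"steps":{"type":"array","items":{"type":"array","items":{"type":"array","items":{"type":"number"}}}},"force":{"type":"number"}},"required":["steps"]}

```bash
ls; mkdir -p pics; cat > h.py <<'E'
import numpy as np, cv2
from cell import *
def save(f,n): cv2.imwrite('pics/'+n,cv2.cvtColor(f,cv2.COLOR_RGB2BGR))
E
python3 - <<'E'
from h import *
o=get_obs(); print({k:np.round(v,3) for k,v in o.items()})
a=read_camera('scene');b=read_camera('top')
save(a['frame'],'s1.png');save(b['frame'],'t1.png')
for c,n in((a,'scene'),(b,'top')):
  print(n,c['intrinsics'].tolist() if hasattr(c['intrinsics'],'tolist') else c['intrinsics'],c['k1'],np.round(c['view'],4).tolist())
  for k in ['door','cupboard','rack','jar','bowl','mug','low_mark','high_mark','low_knuckle','handle']:
    try: print(k,[(round(d['p'],2),np.round(d['extent']).tolist()) for d in silhouettes(n,k)])
    except Exception as e: print(k,e)
E
```

```text
pics
{'time_s': np.float64(0.0), 'qpos': array([68.588, 18.438, -4.016, 83.176,  1.296, 78.542, -3.26 ]), 'joint_velocities': array([-0.006,  0.019, -0.044,  0.043,  0.012,  0.036, -0.001]), 'effort': array([ 0.0000e+00, -4.9130e+01, -4.0400e-01, -3.1252e+01, -6.4000e-02,
        4.4000e-02,  0.0000e+00]), 'tool_pos': array([ 0.246, -0.601,  0.221]), 'tool_rot': array([-1.79889e+02,  7.00000e-03,  2.22230e+01]), 'force': array([0.406, 0.333, 0.616]), 'wrist_torque': array([-0.03 , -0.01 , -0.022]), 'grasp_force': np.float64(0.0), 'grip_width': np.float64(0.087)}
scene [[509.99421009936384, 0.0, 275.82499747282355], [0.0, 509.99421009936384, 208.94894042060105], [0.0, 0.0, 1.0]] 0.004285141560343209 [[0.545, 0.8384, 0.0115, -0.3152], [-0.5006, 0.3144, 0.8066, 0.2086], [0.6726, -0.4453, 0.591, -1.7087], [0.0, 0.0, 0.0, 1.0]]
door [(0.85, [82.0, 228.0, 122.0, 286.0])]
cupboard [(0.59, [251.0, 122.0, 340.0, 219.0])]
rack [(0.64, [145.0, 222.0, 212.0, 257.0])]
jar [(0.84, [278.0, 244.0, 311.0, 296.0])]
bowl [(0.71, [93.0, 287.0, 145.0, 334.0])]
mug [(0.89, [385.0, 167.0, 422.0, 203.0])]
l
[... 734 characters left out ...]
2.0, 390.0, 216.0]), (0.76, [321.0, 252.0, 398.0, 287.0]), (0.59, [412.0, 243.0, 466.0, 271.0])]
cupboard [(0.56, [144.0, 228.0, 250.0, 308.0])]
rack [(0.73, [312.0, 240.0, 388.0, 297.0])]
jar [(0.78, [279.0, 129.0, 305.0, 162.0])]
bowl [(0.56, [421.0, 166.0, 468.0, 210.0])]
mug [(0.95, [87.0, 170.0, 135.0, 212.0]), (0.23, [278.0, 129.0, 308.0, 163.0])]
low_mark [(0.56, [148.0, 230.0, 247.0, 307.0])]
high_mark [(0.86, [150.0, 235.0, 250.0, 311.0])]
low_knuckle [(0.97, [413.0, 244.0, 467.0, 273.0]), (0.95, [353.0, 171.0, 396.0, 214.0]), (0.7, [319.0, 255.0, 399.0, 287.0])]
handle [(0.92, [321.0, 253.0, 399.0, 286.0]), (0.71, [411.0, 237.0, 465.0, 269.0]), (0.62, [355.0, 176.0, 392.0, 216.0])]
```

```bash
python3 - <<'E'
import cv2
a=cv2.imread('pics/s1.png');b=cv2.imread('pics/t1.png')
c=cv2.resize(a[100:350,60:440],None,fx=2.1,fy=2.1,interpolation=3)
d=cv2.resize(b[110:320,70:480],None,fx=1.9,fy=1.9,interpolation=3)
cv2.imwrite('pics/s1c.png',c);cv2.imwrite('pics/t1c.png',d)
E
```

```text
(no output)
```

View pics/s1c.png

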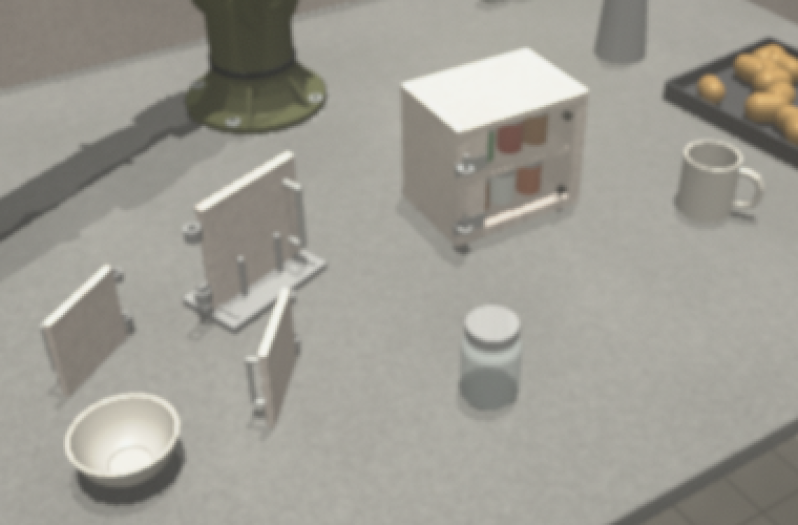

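View pics/t1c.png

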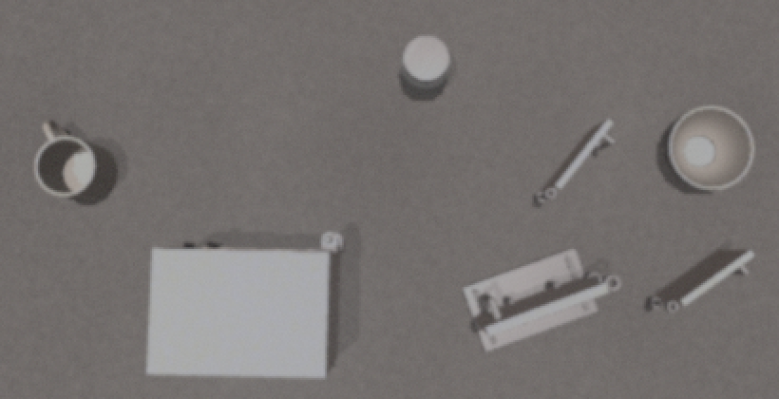

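The scene shows three doors. In top-image pixels, one is in the rack at (360,270), a small loose one is at (372,194), and another small one is at (440,257). The rack door is the only one standing in a rack slot and is visibly the largest. I'll confirm its size by measurement and then in an enlarged crop.

```bash
cat >> h.py <<'E'
def unproj(c,uv,z):
    K,k,V=np.array(c['intrinsics']),c['k1'],np.array(c['view'])
    uv=np.atleast_2d(np.array(uv,float))
    p=cv2.undistortPoints(uv[:,None],K,np.array([k,0,0,0,0.]))[:,0]
    d=np.c_[p[:,0],-p[:,1],-np.ones(len(p))]@V[:3,:3]
    o=-V[:3,:3].T@V[:3,3]
    return o+d*((z-o[2])/d[:,2])[:,None]
def proj(c,P):
    K,k,V=np.array(c['intrinsics']),c['k1'],np.array(c['view'])
    q=np.atleast_2d(P)@V[:3,:3].T+V[:3,3]
    s=np.c_[q[:,0],-q[:,1]]/-q[:,2:]
    s=s*(1+k*(s**2).sum(1))[:,None]
    return s*[K[0,0],K[1,1]]+K[:2,2]
def rect(c,mask,z):
    n,l,st,_=cv2.connectedComponentsWithStats(mask.astype(np.uint8),connectivity=4)
    i=1+np.argmax(st[1:,4]); cs,_=cv2.findContours((l==i).astype(np.uint8),0,1)
    w=unproj(c,max(cs,key=len)[:,0],z)[:,:2].astype(np.float32)
    return st[i],cv2.minAreaRect(w*1000),cv2.boxPoints(cv2.minAreaRect(w*1000))
E
python3 - <<'E'
from h import *
c=read_camera('top');g=cv2.cvtColor(c['frame'],cv2.COLOR_RGB2GRAY)
print(g[270,145:255:6],g[225:312:4,200]); print(g[240:292,350])
for z,box,t in((.175,(140,225,256,315),None),(.157,(315,245,400,292),None)):
  m=np.zeros_like(g);x0,y0,x1,y1=box
  sub=g[y0:y1,x0:x1];t,_=cv2.threshold(sub,0,255,cv2.THRESH_OTSU)
  for tt in (t,(t+sub.max())/2,(t+2*sub.max())/3):
    m[:]=0;m[y0:y1,x0:x1]=sub>tt
    print(tt,rect(c,m,z))
E
```

```text
[113 170 169 169 170 171 171 171 171 171 170 171 171 171 169 168 164  85
  99] [112 111  99 101 135 170 173 171 171 170 170 173 172 172 171 171 170 168
 171 171 171 120]
[111 112 109 110 111 109 105 108 136 153 159 161 162 161 162 162 161 162
 161 160 157 151 146 143 128 105  84  80  77  78  81  84 114 150 165 168
 167 167 160 160 158 160 159 160 159 150 130 114 110 111 112 111]
138.0 (array([ 147,  240,   96,   69, 6265], dtype=int32), ((429.40936279296875, 157.04632568359375), (200.98709106445312, 142.64283752441406), 89.0450668334961), array([[356.423  ,  57.75538],
       [499.04605,  55.37809],
       [502.39572, 256.33728],
       [359.77267, 258.71457]], dtype=float32))
156.5 (array([ 148,  241,   94,   67, 6034], dtype=int32), ((429.30718994140625, 157.31336975097656), (197.9335174560547, 138.5476837158203), 89.30890655517578), array([[358.8447 ,  59.18936],
       [497.3823 ,  57.51825],
       [499.76968, 255.43738],
       [361.2321 , 257.1085 ]], dtype=float32))
77.33333333333333 (array([  140,   225,   116,    90, 10411], dtype=int32), ((439.80059814453125, 152.512680053
[... 533 characters left out ...]
.5 (array([323, 259,  67,  33, 672], dtype=int32), ((423.9672546386719, -193.75955200195312), (24.383163452148438, 155.49705505371094), 20.333152770996094), array([[ 385.5194  , -125.092   ],
       [ 439.55127 , -270.89972 ],
       [ 462.4151  , -262.4271  ],
       [ 408.38324 , -116.619385]], dtype=float32))
71.0 (array([ 315,  245,   85,   47, 3994], dtype=int32), ((442.1968688964844, -193.67608642578125), (99.66921997070312, 184.78964233398438), 0.19115900993347168), array([[ 392.05426 , -101.448044],
       [ 392.67078 , -286.23666 ],
       [ 492.33948 , -285.9041  ],
       [ 491.72296 , -101.11551 ]], dtype=float32))<stdin>:7: RuntimeWarning: overflow encountered in scalar multiply
```

>>> play_rows(steps=[[[0.0322,-0.0302,-0.011,0,0,0,0.087],[0.0322,-0.0302,-0.011,0,0,0,0.087],[0.0322,-0.0302,-0.011,0,0,0,0.087],[0.0322,-0.0302,-0.011,0,0,0,0.087],[0.0322,-0.0302,-0.011,0,0,0,0.087],[0.0322,-0.0302,-0.011,0,0,0,0.087],[0.0322,-0.0302,-0.011,0,0,0,0.087],[0.0322,-0.0302,-0.011,0,0,0,0.087],[0.0322,-0.0302,-0.011,0,0,0,0.087],[0.0322,-0.0302,-0.011,0,0,0,0.087]]], force=40)

```text
time_s: 2.15
tool_pos: [0.4301, -0.1986, 0.3334]
tool_rot: [179.9, -0.0, 22.2]
force: [1.0, -0.6, -0.0]
grip_width: 0.0871
grasp_force: 0.0
```

>>> play_rows(steps=[[[0,0,0,0,0,-0.14,0.087],[0,0,0,0,0,-0.14,0.087],[0,0,0,0,0,-0.14,0.087],[0,0,0,0,0,-0.14,0.087],[0,0,0,0,0,-0.14,0.087],[0,0,0,0,0,-0.14,0.087],[0,0,0,0,0,-0.14,0.087],[0,0,0,0,0,-0.14,0.087],[0,0,0,0,0,-0.14,0.087],[0,0,0,0,0,-0.14,0.087],[0,0,0,0,0,-0.13,0.087]]])

```text
time_s: 3.25
tool_pos: [0.4297, -0.2004, 0.3327]
tool_rot: [180.0, 0.0, 110.2]
force: [0.6, 0.2, 0.1]
grip_width: 0.0871
grasp_force: 0.0
```

```bash
python3 - <<'E'
from h import *
o=get_obs(); print(o['time_s'],np.round(o['tool_pos'],4),np.round(o['tool_rot'],2),np.round(o['qpos'],1))
c=read_camera('wrist'); V=np.array(c['view']); print('cam',-V[:3,:3].T@V[:3,3],'look',-V[2,:3],'right',V[0,:3],c['intrinsics'][0],c['k1'])
save(cv2.resize(c['frame'],None,fx=1.4,fy=1.4),'w1.png'); np.save('w1.npy',c['frame'])
for k in['door','rack']: print(k,[(round(d['p'],2),np.round(d['extent'])) for d in silhouettes('wrist',k)])
E
```

```text
3.25 [ 0.4297 -0.2004  0.3327] [1.7999e+02 3.0000e-02 1.1021e+02] [ 43.7  -4.4 -20.4  95.8  -1.5  88.3  43.6]
cam [ 0.40596593 -0.1357587   0.49512349] look [ 0.08714895 -0.2381821  -0.96730261] right [ 9.38884525e-01  3.44232215e-01 -1.72804650e-04] [305.58819435   0.         277.57601304] -0.022315261999246192
door [(0.95, array([353., 210., 386., 252.])), (0.91, array([237., 289., 266., 327.])), (0.71, array([276., 122., 305., 260.])), (0.32, array([329.,   0., 409.,  26.]))]
rack [(0.83, array([254., 121., 311., 222.]))]
```

View pics/w1.png

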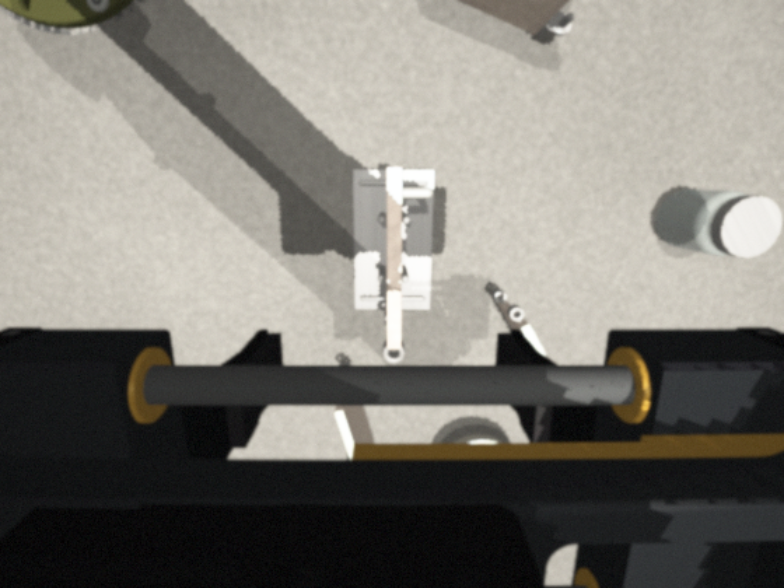

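The wrist view shows the rack door as a white strip. In the saved picture it runs from its free edge at (395,168) to the knuckle ring at (393,353), with the handle at (425,190) on the right, so the -y side matches. The two small doors are at (345,430) and (515,315).

```bash
python3 - <<'E'
from h import *
c=read_camera('wrist')
P=unproj(c,np.array([[395,168],[394,345],[393,353]])/1.4,.157); print(P.round(4))
print(unproj(c,np.array([[393,353]])/1.4,.138))
d=P[0]-P[1];print(np.hypot(*d[:2]),np.degrees(np.arctan2(d[1],d[0])))
crop=c['frame'][105:270,240:340]; save(cv2.resize(crop,None,fx=3.6,fy=3.6,interpolation=cv2.INTER_CUBIC),'w1c.png')
E
```

```text
[[ 0.4081 -0.1257  0.157 ]
 [ 0.4562 -0.2612  0.157 ]
 [ 0.4579 -0.2683  0.157 ]]
[[ 0.46075963 -0.27580439  0.138     ]]
0.14381159258657714 109.53767217734637
```

View pics/w1c.png

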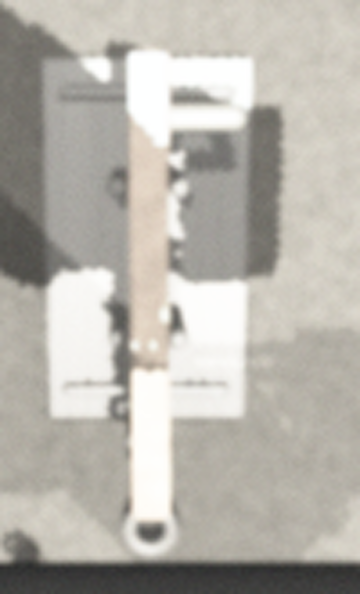

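The crop confirms it: the rack door has its free end at crop (148,48), panel end at (150,519), ring at (151,532) and handle bar on the right. Next I'll refine the numbers and work out the grasp.

```bash
cat >> h.py <<'E'
from scipy.spatial.transform import Rotation as R
def delta(tgt,yaw):
    o=get_obs(); r=R.from_euler('xyz',o['tool_rot'],degrees=True); g=R.from_euler('xyz',[180,0,yaw],degrees=True)
    print('t',o['time_s'],'shift',r.inv().apply(np.array(tgt)-o['tool_pos']).round(4),'rot',(r.inv()*g).as_rotvec().round(4),'F',np.round(o['force'],1))
E
python3 - <<'E'
from h import *
c=read_camera('wrist')
P=unproj(c,np.array([[281.1,118.3],[281.7,249.2]]),.157); k=unproj(c,[281.9,252.8],.138)[0];print(P.round(4),k)
d=P[0]-P[1];print(np.hypot(*d[:2]),np.degrees(np.arctan2(d[1],d[0])))
u=d/np.linalg.norm(d); m=(P[0]+P[1])/2; print(m, 'hinge',m-u*.086)
delta([m[0],m[1],.1],np.degrees(np.arctan2(d[1],d[0])))
E
```

```text
[[ 0.4065 -0.1244  0.157 ]
 [ 0.4577 -0.2644  0.157 ]] [ 0.46243406 -0.27613806  0.138     ]
0.14906351902250933 110.07901106744659
[ 0.43209117 -0.19441778  0.157     ] hinge [ 0.46161631 -0.27519071  0.157     ]
t 3.5 shift [0.0048 0.0043 0.2326] rot [ 0.0001  0.0003 -0.006 ] F [0.2 1.3 0.1]
```

>>> play_rows(steps=[[[0.0048,0.0043,0.02,0,0,0,0.087],[0,0,0.04,0,0,0,0.06],[0,0,0.04,0,0,0,0.05],[0,0,0.04,0,0,0,0.05],[0,0,0.04,0,0,0,0.05],[0,0,0.03,0,0,0,0.05],[0,0,0.02,0,0,0,0.05],[0,0,0,0,0,0,0.05]]], force=40)

```text
time_s: 4.3
tool_pos: [0.4298, -0.1934, 0.0997]
tool_rot: [-179.8, -0.3, 109.8]
force: [-0.5, 1.1, -0.8]
grip_width: 0.0508
grasp_force: 0.0
```

>>> play_rows(steps=[[[0,0,0,0,0,0,0.03],[0,0,0,0,0,0,0.02],[0,0,0,0,0,0,0.016],[0,0,0,0,0,0,0.012],[0,0,0,0,0,0,0.008],[0,0,0,0,0,0,0.0],[0,0,0,0,0,0,0.0],[0,0,0,0,0,0,0.0]]], force=20)

```text
time_s: 5.1
tool_pos: [0.4322, -0.1946, 0.1029]
tool_rot: [-180.0, 0.0, 109.9]
force: [-0.9, 0.4, 3.0]
grip_width: 0.0119
grasp_force: 20.0
```

>>> play_rows(steps=[[[0,0,0,0,0,0,0.0],[0,0,-0.005,0,0,0,0.0],[0,0,-0.01,0,0,0,0.0],[0,0,-0.02,0,0,0,0.0],[0,0,-0.02,0,0,0,0.0],[0,0,-0.02,0,0,0,0.0],[0,0,-0.02,0,0,0,0.0],[0,0,-0.03,0,0,0,0.0],[0,0,-0.04,0,0,0,0.0],[0,0,-0.02,0,0,0,0.0],[0,0,0,0,0,0,0.0]]], force=45)

```text
time_s: 6.2
tool_pos: [0.4337, -0.1949, 0.291]
tool_rot: [179.8, 0.3, 109.9]
force: [0.9, -0.1, -2.7]
grip_width: 0.0119
grasp_force: 45.0
```

```bash
python3 - <<'E'
from h import *
o=get_obs(); print(np.round(o['force'],2),np.round(o['wrist_torque'],3),o['grip_width'],o['tool_pos'],o['tool_rot'])
c=read_camera('wrist'); save(cv2.resize(c['frame'],None,fx=1.4,fy=1.4),'w2.png')
delta([.43,-.1,.36],0)
E
```

```text
[ 0.95 -0.13 -2.68] [ 0.029 -0.193 -0.051] 0.011853619684753246 [ 0.43365625 -0.19488504  0.29096075] [179.75730332   0.2638317  109.88455261]
t 6.25 shift [ 0.0896  0.0298 -0.0716] rot [ 2.8000e-03 -3.0000e-04  1.9179e+00] F [ 0.2  0.4 -3.7]
```

View pics/w2.png

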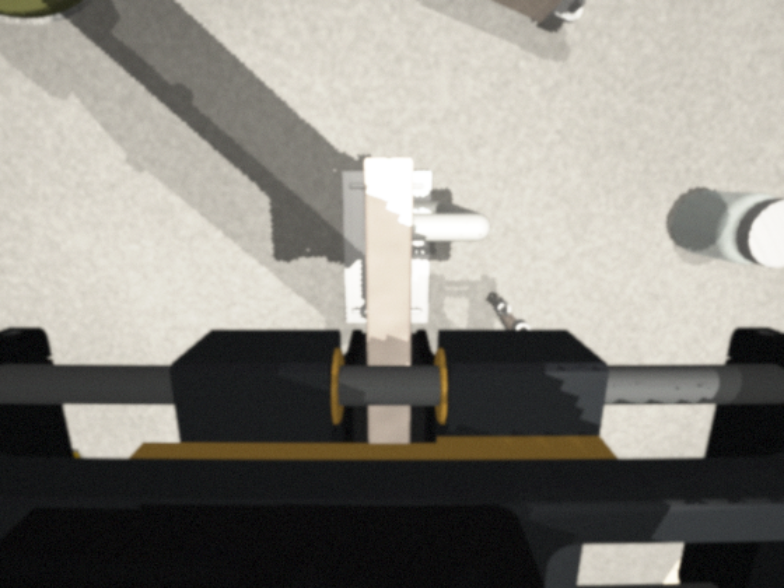

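In this wrist view the door hangs straight between the pads, with the panel centred at column 388 and the handle at (450,225). The knuckles are hidden behind the gripper. Next I'll turn the door to its hanging yaw and look at the pins from beside them.

>>> play_rows(steps=[[[0.0312,0.013,0,0,0,0,0],[0.0312,0.013,0,0,0,0,0],[0.0312,0.013,0,0,0,0,0],[0.0312,0.013,0,0,0,0,0],[0,0,0,0,0,0.1,0],[0,0,0,0,0,0.14,0],[0,0,0,0,0,0.14,0],[0,0,0,0,0,0.14,0],[0,0,0,0,0,0.14,0],[0,0,0,0,0,0.14,0],[0,0,0,0,0,0.14,0],[0,0,0,0,0,0.14,0]]])

```text
time_s: 7.45
tool_pos: [0.4372, -0.0592, 0.2852]
tool_rot: [-179.8, 0.1, 47.7]
force: [-0.3, -0.1, -3.7]
grip_width: 0.0119
grasp_force: 45.0
```

>>> play_rows(steps=[[[0,0,0,0,0,0.14,0],[0,0,0,0,0,0.14,0],[0,0,0,0,0,0.14,0],[0,0,0,0,0,0.14,0],[0,0,0,0,0,0.14,0],[0,0,0,0,0,0.13,0],[0,0,0,0,0,0,0]]])

```text
time_s: 8.15
tool_pos: [0.4374, -0.0593, 0.2855]
tool_rot: [-179.9, 0.2, 0.4]
force: [-0.4, -0.2, -3.8]
grip_width: 0.012
grasp_force: 45.0
```

```bash
python3 - <<'E'
from h import *
delta([.455,.02,.2],-.8)
E
```

```text
t 8.15 shift [ 0.0185 -0.079   0.0855] rot [-0.001   0.0033  0.0213] F [-0.4 -0.2 -3.8]
```

>>> play_rows(steps=[[[0.0045,-0.02,0.02,0,0,0.021,0],[0.005,-0.02,0.02,0,0,0,0],[0.0045,-0.02,0.02,0,0,0,0],[0.0045,-0.019,0.02,0,0,0,0],[0,0,0.005,0,0,0,0],[0,0,0,0,0,0,0],[0,0,0,0,0,0,0],[0,0,0,0,0,0,0]]])

```text
time_s: 8.95
tool_pos: [0.458, 0.0184, 0.2031]
tool_rot: [180.0, -0.1, -0.8]
force: [-0.2, -0.6, -2.9]
grip_width: 0.0117
grasp_force: 45.0
```

```bash
python3 - <<'E'
from h import *
o=get_obs(); print(o['time_s'],np.round(o['tool_pos'],4),np.round(o['tool_rot'],2))
c=read_camera('wrist');np.save('w3.npy',c['frame'])
uv=proj(c,[[.512,.071,.148],[.512,.071,.038]]);print(uv)
x,y=uv[0].astype(int); x0=max(x-80,0);y0=max(y-80,0)
print(x0,y0);im=c['frame'][y0:y0+150,x0:x0+200]
save(cv2.resize(im,None,fx=4,fy=4,interpolation=cv2.INTER_CUBIC),'w3c.png')
t=read_camera('top');np.save('t3.npy',t['frame'])
E
```

```text
8.95 [0.458  0.0184 0.2031] [ 1.7997e+02 -6.0000e-02 -8.1000e-01]
[[201.55734317 152.03144211]
 [226.62879068 144.39467328]]
121 72
```

View pics/w3c.png

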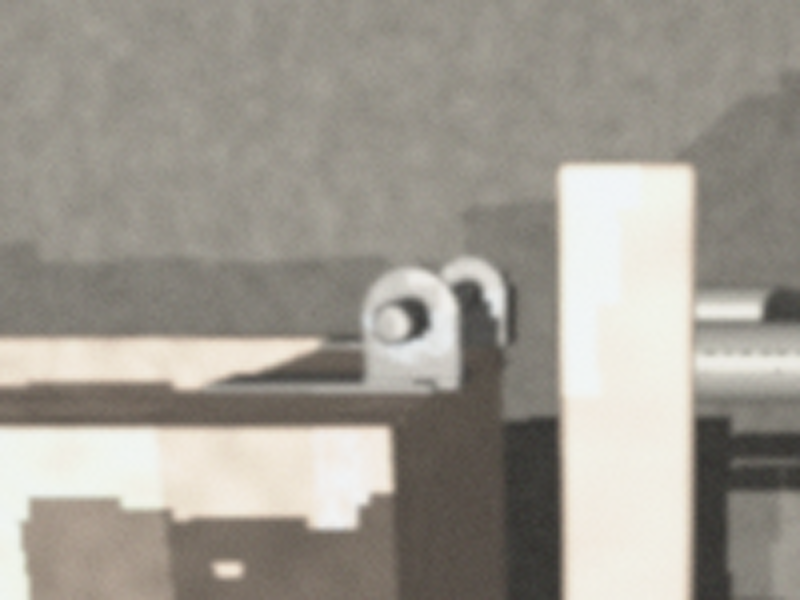

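The crop shows the upper bracket with its pin tip at crop (392,323). The lower bracket is behind it at (475,290). The held door is on the right, with its free edge at crop row 165 and its centre at crop column 626.

```bash
python3 - <<'E'
from h import *
c=read_camera('wrist');f=c['frame'];g=cv2.cvtColor(f,cv2.COLOR_RGB2GRAY).astype(float)
s=g[142:164,209:231].copy();
m=(s>175)
n,l,st,ce=cv2.connectedComponentsWithStats(m.astype(np.uint8),connectivity=4)
print([(st[i],(ce[i]+[209,142]).round(2)) for i in range(1,n) if st[i][4]>10]); print(s.astype(int)[::1,::2])
for uv in([219,152.75],):
  p=unproj(c,uv,.148)[0];print('pin',p)
  R0=np.array([np.cos(-.8/57.3),np.sin(-.8/57.3)]);rel=p[:2]-[.4293,.1572]
  print('cup frame',rel@R0,rel@[-R0[1],R0[0]])
print('door edge',unproj(c,[277.5,113.2],.2572), unproj(c,[[260.5,150],[294.5,150]],.2572))
o=get_obs();print(o['tool_pos'],o['tool_rot'])
print('bracket',unproj(c,[[121+364/4,72+330/4],[121+460/4,72+330/4],[121+412/4,72+268/4]],.128))
print('front edge of cup',unproj(c,[[121,72+424/4],[121+392/4,72+424/4]],.175))
E
```

```text
[(array([  3,   0,  19,  22, 305], dtype=int32), array([220.87, 153.09]))]
[[124 128 132 169 203 205 207 227 233 232 228]
 [119 124 145 189 207 206 203 217 225 225 226]
 [121 125 154 200 209 202 202 206 210 214 217]
 [124 131 169 204 207 201 192 187 194 206 217]
 [124 135 179 206 198 183 153 136 149 190 212]
 [127 135 186 201 176 148 115  89  99 155 209]
 [124 143 193 190 163 154 115  83  75 113 199]
 [127 153 205 182 185 198 164  93  69  93 192]
 [127 154 211 180 205 212 205 120  69  80 190]
 [129 155 209 184 207 213 222 156  74  73 177]
 [124 150 208 189 202 210 228 173  73  69 166]
 [122 151 213 194 201 209 229 168  74  71 149]
 [119 145 209 194 196 212 227 161  70 112 168]
 [109 129 194 189 192 206 214 134  88 169 206]
 [ 97 117 185 188 181 189 178 130 147 209 224]
 [125 140 191 203 183 170 157 176 211 219 220]
 [152 161 191 211 206 185 193 214 229 226 217]
 [134 141 186 208 213 206 222 223 229 228 224]
 [105 117 175 198 206 213 227 222 226 229 231]
 [101 111 173 196 202 210 226 220 222 228 230]
 [102 110 171 192 196 202 220 214 211 219 214]
 [ 92 107 171 194 195 199 204 203 198 204 203]]
pin [0.51131449 0.05901334 0.148     ]
cup frame 0.08337730034612505 -0.09703207330915575
door edge [[0.53202894 0.01762569 0.2572    ]] [[0.51978414 0.02375866 0.2572    ]
 [0.51960109 0.01187157 0.2572    ]]
[0.45798749 0.01889886 0.2030861 ] [ 1.79973722e+02 -5.97310786e-02 -7.95521877e-01]
bracket [[0.50865638 0.06827568 0.128     ]
 [0.50834619 0.04979618 0.128     ]
 [0.52014519 0.05835764 0.128     ]]
front edge of cup [[0.49862508 0.11696077 0.175     ]
 [0.4975638  0.05487963 0.175     ]]
```

>>> play_rows(steps=[[[0.02,-0.001,0,0,0,0,0],[0.03,0,0,0,0,0,0],[0.04,0,0,0,0,0,0],[0.04,-0.002,0,0,0,0,0],[0.03,-0.002,0,0,0,0,0],[0.02,-0.006,0,0,0,0,0],[0,-0.01,0,0,0,0,0],[0,-0.01,0,0,0,0,0],[0,-0.01,0.01,0,0,0,0],[0,0,0.02,0,0,0,0],[0,0,0.02,0,0,0,0],[0,0,0,0,0,0,0]]])

```text
time_s: 10.3
tool_pos: [0.6351, 0.0578, 0.1493]
tool_rot: [179.9, 0.3, -0.7]
force: [-0.1, -0.4, -2.8]
grip_width: 0.0118
grasp_force: 45.0
```

>>> play_rows(steps=[[[0,0,0,0,0,0,0],[0,0,0,0,0,0,0],[0,0,0,0,0,0,0],[0,0,0,0,0,0,0]]])

```text
time_s: 10.7
tool_pos: [0.6387, 0.0581, 0.1535]
tool_rot: [180.0, -0.1, -0.8]
force: [0.2, -0.3, -3.0]
grip_width: 0.0117
grasp_force: 45.0
```

```bash
python3 - <<'E'
from h import *
o=get_obs();print(o['tool_pos'],o['tool_rot'])
delta([.5975,.0578,.146],-.8)
E
```

```text
[0.6386706  0.05813724 0.15351891] [ 1.79995119e+02 -8.99470799e-02 -7.66046668e-01]
t 10.7 shift [-0.0412  0.0009  0.0075] rot [ 0.0001 -0.0016  0.0006] F [ 0.2 -0.3 -3. ]
```

>>> play_rows(steps=[[[-0.007,0,0.002,0,0,0,0],[-0.007,0,0.002,0,0,0,0],[-0.007,0,0.002,0,0,0,0],[-0.007,0,0.0015,0,0,0,0],[-0.007,0.0009,0,0,0,0,0],[-0.0062,0,0,0,0,0,0],[0,0,0,0,0,0,0],[0,0,0,0,0,0,0],[0,0,0,0,0,0,0],[0,0,0,0,0,0,0],[0,0,0,0,0,0,0]]])

```text
time_s: 11.8
tool_pos: [0.5971, 0.0578, 0.145]
tool_rot: [-180.0, -0.0, -0.8]
force: [-0.1, -0.7, -3.9]
grip_width: 0.0116
grasp_force: 45.0
```

```bash
python3 - <<'E'
from h import *
o=get_obs();print(o['force'],o['tool_pos'],o['tool_rot'])
delta([.5975,.0578,.146],-.8)
s=read_camera('scene');t=read_camera('top')
pt=[[.5113,.059,.181],[.5113,.059,.148]]
p=proj(s,pt)[0].astype(int);q=proj(t,pt)[0].astype(int);print(p,q,proj(s,pt),proj(t,pt))
a=s['frame'][p[1]-40:p[1]+60,p[0]-50:p[0]+50];b=t['frame'][q[1]-50:q[1]+50,q[0]-50:q[0]+50]
save(cv2.resize(np.hstack([a,b]),None,fx=4,fy=4,interpolation=cv2.INTER_CUBIC),'st4.png')
E
```

```text
[-0.09396595 -0.7452571  -3.92950083] [0.59714953 0.05778061 0.14497546] [-1.79989339e+02 -1.22578648e-03 -7.56764015e-01]
t 11.8 shift [ 0.0004 -0.     -0.001 ] rot [-0.0002 -0.      0.0008] F [-0.1 -0.7 -3.9]
[281 162] [240 235] [[281.79074592 162.3815766 ]
 [281.55345763 173.49221711]] [[240.81653916 235.80417573]
 [242.20290484 235.84957777]]
```

View pics/st4.png

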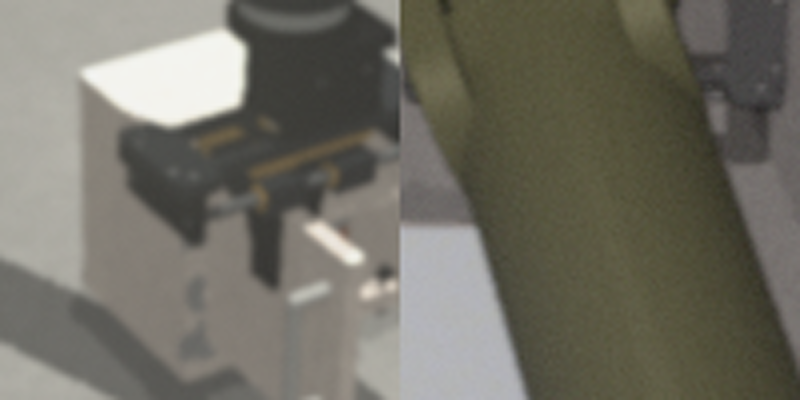

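The scene half shows the door held upright in front of the hinge side, with an upper knuckle at crop (195,295). The top view is blocked by the arm. I'll lower it by feel.

>>> play_rows(steps=[[[0.0003,0,0.004,0,0,0,0],[0,0,0.004,0,0,0,0],[0,0,0.003,0,0,0,0],[0,0,0,0,0,0,0],[0,0,0.0015,0,0,0,0],[0,0,0.0015,0,0,0,0],[0,0,0.0015,0,0,0,0],[0,0,0.0015,0,0,0,0],[0,0,0,0,0,0,0],[0,0,0,0,0,0,0]]])

```text
time_s: 12.9
tool_pos: [0.5973, 0.0577, 0.128]
tool_rot: [180.0, 0.0, -0.8]
force: [0.1, -1.1, -4.0]
grip_width: 0.0119
grasp_force: 45.0
```

>>> play_rows(steps=[[[0,0,0.001,0,0,0,0],[0,0,0.001,0,0,0,0],[0,0,0.001,0,0,0,0],[0,0,0.001,0,0,0,0],[0,0,0.001,0,0,0,0],[0,0,0.001,0,0,0,0],[0,0,0,0,0,0,0],[0,0,0,0,0,0,0]]])

```text
time_s: 13.7
tool_pos: [0.5973, 0.0577, 0.122]
tool_rot: [180.0, -0.0, -0.8]
force: [0.3, -0.6, -3.6]
grip_width: 0.012
grasp_force: 45.0
```

>>> play_rows(steps=[[[0,0,0.0015,0,0,0,0],[0,0,0.0015,0,0,0,0],[0,0,0.0015,0,0,0,0],[0,0,0.0015,0,0,0,0],[0,0,0.001,0,0,0,0],[0,0,0.001,0,0,0,0],[0,0,0,0,0,0,0],[0,0,0,0,0,0,0]]])

```text
time_s: 14.5
tool_pos: [0.5973, 0.0577, 0.114]
tool_rot: [180.0, -0.0, -0.8]
force: [0.0, -0.5, -3.8]
grip_width: 0.0121
grasp_force: 45.0
```

>>> play_rows(steps=[[[0,0,0.0008,0,0,0,0],[0,0,0.0008,0,0,0,0],[0,0,0.0008,0,0,0,0],[0,0,0.0006,0,0,0,0],[0,0,0,0,0,0,0],[0,0,0,0,0,0,0]]])

```text
time_s: 15.1
tool_pos: [0.5973, 0.0577, 0.111]
tool_rot: [180.0, -0.0, -0.8]
force: [-0.3, 0.2, -3.6]
grip_width: 0.0118
grasp_force: 45.0
```

Still carrying the full weight, so I'll go lower in small steps until the brackets take it.

>>> play_rows(steps=[[[0,0,0.0005,0,0,0,0],[0,0,0.0005,0,0,0,0],[0,0,0,0,0,0,0],[0,0,0,0,0,0,0]]])

```text
time_s: 15.5
tool_pos: [0.5974, 0.0577, 0.1108]
tool_rot: [180.0, -0.0, -0.8]
force: [-2.1, -1.0, 5.3]
grip_width: 0.0116
grasp_force: 45.0
```

>>> play_rows(steps=[[[0,0,0.0005,0,0,0,0],[0,0,0.0005,0,0,0,0],[0,0,0,0,0,0,0],[0,0,0,0,0,0,0]]])

```text
time_s: 15.9
tool_pos: [0.5976, 0.0578, 0.1106]
tool_rot: [180.0, -0.0, -0.8]
force: [-2.9, -0.8, 9.0]
grip_width: 0.0119
grasp_force: 45.0
```

Seated at the height I predicted (0.111). I'll unload the wrist and open the fingers.

>>> play_rows(steps=[[[0,0,-0.0006,0,0,0,0],[0,0,-0.0006,0,0,0,0],[0,0,0,0,0,0,0.012],[0,0,0,0,0,0,0.016],[0,0,0,0,0,0,0.022],[0,0,0,0,0,0,0.03],[0,0,0,0,0,0,0.04],[0,0,0,0,0,0,0.04],[0,0,0,0,0,0,0.04],[0,0,0,0,0,0,0.04],[0,0,0,0,0,0,0.04],[0,0,0,0,0,0,0.04]]], force=10)

```text
time_s: 17.1
tool_pos: [0.5973, 0.0577, 0.1102]
tool_rot: [180.0, 0.0, -0.8]
force: [0.0, 0.1, -0.4]
grip_width: 0.0393
grasp_force: 0.0
```

>>> play_rows(steps=[[[0,0,-0.02,0,0,0,0.05],[0,0,-0.03,0,0,0,0.05],[0,0,-0.04,0,0,0,0.05],[0,0,-0.04,0,0,0,0.05],[0,0,-0.01,0,0,0,0.05],[0,0,0,0,0,0,0.05],[0,0,0,0,0,0,0.05]]])

```text
time_s: 17.8
tool_pos: [0.5967, 0.0574, 0.249]
tool_rot: [180.0, 0.1, -0.8]
force: [1.0, 0.3, -1.0]
grip_width: 0.0502
grasp_force: 0.0
```

```bash
python3 - <<'E'
from h import *
o=get_obs();print(o['time_s'],o['force'],o['tool_pos'],o['tool_rot'],o['grip_width'])
s=read_camera('scene');w=read_camera('wrist')
p=proj(s,[.55,.06,.12])[0].astype(int)
a=s['frame'][p[1]-60:p[1]+60,p[0]-60:p[0]+80]
save(np.hstack([cv2.resize(a,(490,420),interpolation=cv2.INTER_CUBIC),w['frame'][:,150:450]]),'sw5.png')
cn=[[x,y,.165] for x in(.5233,.6713) for y in(.053,.065)];print(proj(w,cn).round()-[150-490,0])
E
```

```text
17.8 [ 1.04656211  0.32392557 -1.00608638] [0.59673813 0.05743086 0.24900896] [ 1.79971991e+02  8.73683846e-02 -7.59283870e-01] 0.05019250836119879
[[623. 292.]
 [610. 292.]
 [622. 120.]
 [606. 121.]]
```

View pics/sw5.png

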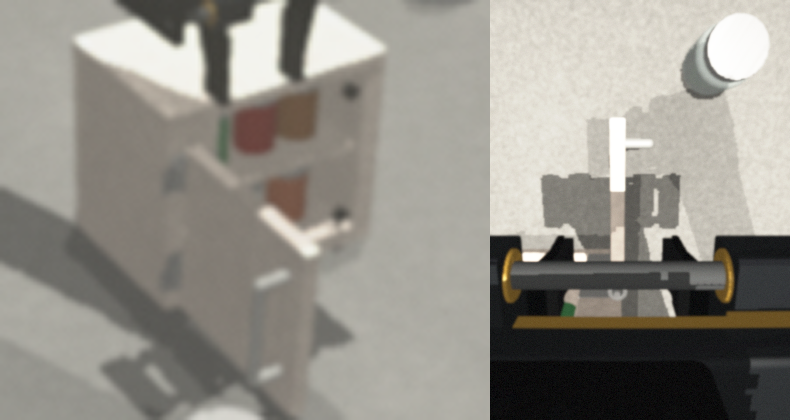

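The door hangs open on both pins. The free edge is at wrist pixel (617,118), within 2 px of the prediction, and the ring is at (617,293). The scene shows it upright. Next I'll close the fingers and plan an arc that pushes its outer face.

```bash
python3 - <<'E'
from h import *
H=np.array([.5113,.059])
def P(th,gap):
    t=np.radians(th);u=np.array([np.cos(t),np.sin(t)]);n=np.array([-u[1],u[0]])
    return H+.09*u-(.006+.015*abs(u[0])+.0095*abs(u[1])+gap)*n
ths=[(-.8,.012),(-.8,.004)]+[(a,0) for a in(0,5,10,15,20,25,30,35,40,45,50,55,60,64,68,72,75,78,81,83,85,87,88,89.2)]
y=np.radians(-.8);X=np.array([np.cos(y),np.sin(y)]);Y=np.array([np.sin(y),-np.cos(y)])
q=[P(*a) for a in ths]; print('start',q[0],'end',q[-1])
delta([q[0][0],q[0][1],.125],-.8)
for a,p0,p1 in zip(ths[1:],q,q[1:]): d=p1-p0; print(a[0],round(d@X,4),round(d@Y,4))
E
```

```text
start [0.60082864 0.02461545] end [0.52826357 0.1487719 ]
t 17.9 shift [0.0053 0.0326 0.1232] rot [0.0004 0.0032 0.0007] F [ 0.4 -0.1 -0.2]
-0.8 -0.0 -0.008
0 0.0003 -0.0054
5 0.0015 -0.0072
10 0.0009 -0.0074
15 0.0002 -0.0076
20 -0.0004 -0.0077
25 -0.0011 -0.0078
30 -0.0018 -0.0078
35 -0.0026 -0.0077
40 -0.0033 -0.0076
45 -0.0041 -0.0073
50 -0.0048 -0.007
55 -0.0055 -0.0066
60 -0.0062 -0.0061
64 -0.0054 -0.0045
68 -0.0058 -0.0041
72 -0.0062 -0.0036
75 -0.0049 -0.0024
78 -0.005 -0.0021
81 -0.0052 -0.0018
83 -0.0035 -0.0011
85 -0.0036 -0.0009
87 -0.0036 -0.0008
88 -0.0018 -0.0003
89.2 -0.0022 -0.0004
```

>>> play_rows(steps=[[[0.0026,0.016,0,0,0,0,0.02],[0.0027,0.0166,0,0,0,0,0.0],[0,0,0,0,0,0,0],[0,0,0,0,0,0,0],[0,0,0.03,0,0,0,0],[0,0,0.03,0,0,0,0],[0,0,0.03,0,0,0,0],[0,0,0.02,0,0,0,0],[0,0,0.0132,0,0,0,0],[0,0,0,0,0,0,0],[0,0,0,0,0,0,0]]])

```text
time_s: 19.0
tool_pos: [0.6026, 0.0255, 0.1278]
tool_rot: [-180.0, -0.1, -0.7]
force: [-0.4, -0.2, 0.4]
grip_width: 0.0004
grasp_force: 0.0
```

>>> play_rows(steps=[[[0,-0.004,0,0,0,0,0],[0,-0.004,0,0,0,0,0],[0.0003,-0.0027,0,0,0,0,0],[0,-0.0027,0,0,0,0,0],[0.0015,-0.0072,0,0,0,0,0],[0.0009,-0.0074,0,0,0,0,0],[0.0002,-0.0076,0,0,0,0,0],[-0.0004,-0.0077,0,0,0,0,0],[-0.0011,-0.0078,0,0,0,0,0],[-0.0018,-0.0078,0,0,0,0,0],[-0.0026,-0.0077,0,0,0,0,0]]])

```text
time_s: 20.1
tool_pos: [0.5998, 0.0925, 0.127]
tool_rot: [180.0, 0.0, -0.7]
force: [0.2, -0.4, 0.2]
grip_width: 0.0005
grasp_force: 0.1
```

>>> play_rows(steps=[[[-0.0033,-0.0076,0,0,0,0,0],[-0.0041,-0.0073,0,0,0,0,0],[-0.0048,-0.007,0,0,0,0,0],[-0.0055,-0.0066,0,0,0,0,0],[-0.0062,-0.0061,0,0,0,0,0],[-0.0054,-0.0045,0,0,0,0,0],[-0.0058,-0.0041,0,0,0,0,0],[-0.003,-0.0018,0,0,0,0,0],[-0.0032,-0.0018,0,0,0,0,0]]])

```text
time_s: 21.0
tool_pos: [0.5592, 0.1389, 0.1271]
tool_rot: [180.0, -0.0, -0.8]
force: [-0.0, 1.0, 0.2]
grip_width: -0.0001
grasp_force: 0.2
```

>>> play_rows(steps=[[[-0.0025,-0.0012,0,0,0,0,0],[-0.0025,-0.0012,0,0,0,0,0],[-0.0025,-0.0011,0,0,0,0,0],[-0.0025,-0.001,0,0,0,0,0],[-0.0026,-0.0009,0,0,0,0,0],[-0.0026,-0.0009,0,0,0,0,0],[-0.0018,-0.0006,0,0,0,0,0],[-0.0018,-0.0005,0,0,0,0,0],[-0.0018,-0.0005,0,0,0,0,0],[-0.0018,-0.0004,0,0,0,0,0]]])

```text
time_s: 22.0
tool_pos: [0.5369, 0.1476, 0.127]
tool_rot: [180.0, -0.0, -0.8]
force: [0.9, -0.8, -0.2]
grip_width: 0.0005
grasp_force: 0.2
```

```bash
python3 - <<'E'
from h import *
o=get_obs();print(o['time_s'],o['force'],o['tool_pos'])
s=read_camera('scene')
p=proj(s,[.53,.13,.1])[0].astype(int)
a=s['frame'][p[1]-65:p[1]+65,p[0]-80:p[0]+80]
save(cv2.resize(a,None,fx=4,fy=4,interpolation=cv2.INTER_CUBIC),'s6.png')
E
```

```text
22.0 [ 0.85277341 -0.81526319 -0.21808109] [0.53693977 0.14764255 0.12702943]
```

View pics/s6.png

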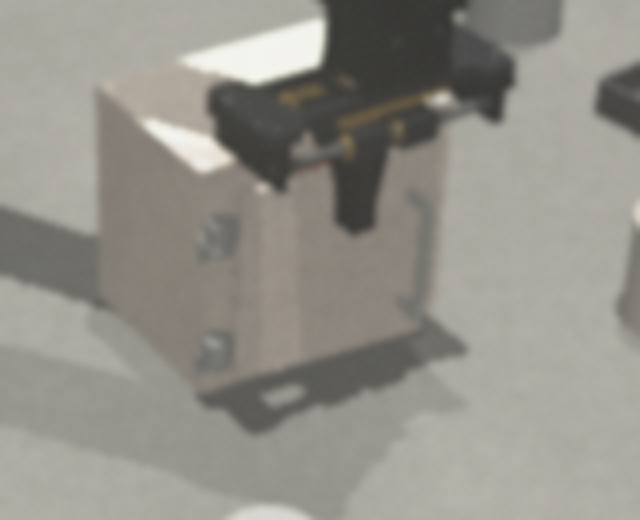

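The door is nearly shut: both knuckles sit on their brackets at (215,240) and (213,350), with the finger on the panel at (357,225). I'll press the last millimetres gently.

>>> play_rows(steps=[[[-0.0012,0,0,0,0,0,0],[-0.0012,0,0,0,0,0,0],[-0.0012,0,0,0,0,0,0],[-0.0012,0,0,0,0,0,0],[-0.0012,0,0,0,0,0,0],[0,0,0,0,0,0,0]]])

```text
time_s: 22.65
tool_pos: [0.5309, 0.1477, 0.127]
tool_rot: [180.0, 0.0, -0.8]
force: [-0.6, 0.2, -0.1]
grip_width: 0.0003
grasp_force: 0.1
```

>>> play_rows(steps=[[[-0.0008,0,0,0,0,0,0],[-0.0008,0,0,0,0,0,0],[0,0,0,0,0,0,0],[0,0,0,0,0,0,0]]])

```text
time_s: 23.05
tool_pos: [0.5295, 0.1476, 0.127]
tool_rot: [180.0, -0.0, -0.8]
force: [1.7, 0.7, 0.2]
grip_width: 0.0005
grasp_force: 0.3
```

>>> play_rows(steps=[[[-0.0008,0,0,0,0,0,0],[0,0,0,0,0,0,0],[0,0,0,0,0,0,0]]])

```text
time_s: 23.35
tool_pos: [0.5293, 0.1476, 0.1271]
tool_rot: [-180.0, -0.1, -0.8]
force: [3.6, 0.2, -2.1]
grip_width: 0.0003
grasp_force: 1.9
```

>>> play_rows(steps=[[[-0.0008,0,0,0,0,0,0],[0,0,0,0,0,0,0],[0,0,0,0,0,0,0]]])

```text
time_s: 23.65
tool_pos: [0.5291, 0.1476, 0.1271]
tool_rot: [-180.0, -0.2, -0.8]
force: [6.9, 0.3, -4.8]
grip_width: 0.0007
grasp_force: 3.0
```

It's on the buffers. I'll release slowly and back off.

>>> play_rows(steps=[[[0.0006,0,0,0,0,0,0],[0.0006,0,0,0,0,0,0],[0.0006,0,0,0,0,0,0],[0.0006,0,0,0,0,0,0],[0,0,0,0,0,0,0],[0.005,0,0,0,0,0,0],[0.015,0,0,0,0,0,0],[0.03,0,0,0,0,0,0],[0.03,0,-0.02,0,0,0,0],[0,0,-0.03,0,0,0,0],[0,0,-0.03,0,0,0,0],[0,0,0,0,0,0,0]]])

```text
time_s: 24.85
tool_pos: [0.6127, 0.1481, 0.2114]
tool_rot: [-179.9, -0.4, -0.8]
force: [0.6, -0.4, 0.8]
grip_width: 0.0006
grasp_force: 0.0
```

>>> play_rows(steps=[[[0,0,0,0,0,0,0],[0,0,0,0,0,0,0],[0,0,0,0,0,0,0],[0,0,0,0,0,0,0]]])

```text
time_s: 25.25
tool_pos: [0.6097, 0.1464, 0.206]
tool_rot: [180.0, 0.1, -0.8]
force: [0.2, -0.3, 0.4]
grip_width: 0.0007
grasp_force: 0.0
```

```bash
python3 - <<'E'
from h import *
o=get_obs();print(o['time_s'],o['force'],o['tool_pos'])
s=read_camera('scene');w=read_camera('wrist')
p=proj(s,[.53,.13,.1])[0].astype(int)
a=s['frame'][p[1]-65:p[1]+65,p[0]-80:p[0]+80]
save(np.hstack([cv2.resize(a,(480,390),interpolation=cv2.INTER_CUBIC),w['frame'][:390,120:430]]),'s7.png')
E
```

```text
25.25 [ 0.21821868 -0.25322353  0.40934979] [0.60973996 0.1463595  0.2060396 ]
```

View pics/s7.png

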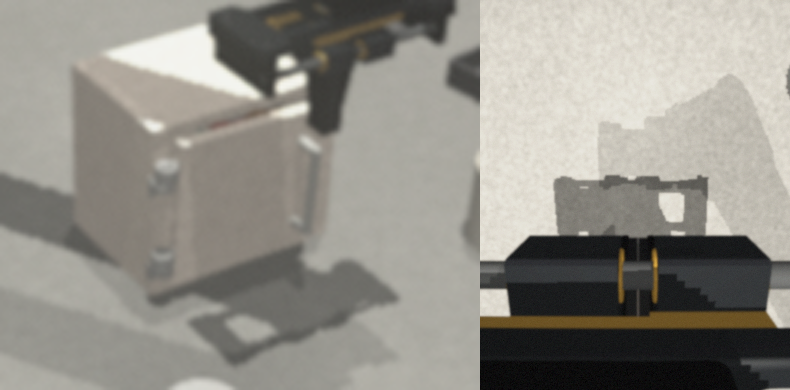

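The scene crop shows both knuckles at home, at (163,178) and (160,262), and a shut or slightly ajar door. I've used all 10 views, so I'll clear the arm and measure the door angle numerically from the top and scene cameras.

>>> play_rows(steps=[[[0,0,-0.03,0,0,0,0],[0,0,-0.04,0,0,0,0],[0,0.04,-0.02,0,0,0,0],[0,0.04,0,0,0,0,0],[0,0.04,0,0,0,0,0],[0,0.04,0,0,0,0,0],[0,0.04,0,0,0,0,0],[0,0.04,0,0,0,0,0],[0,0.04,0,0,0,0,0],[0,0.04,0,0,0,0,0],[0,0.02,0,0,0,0,0],[0,0,0,0,0,0,0]]])

```text
time_s: 26.55
tool_pos: [0.605, -0.1975, 0.2961]
tool_rot: [180.0, 0.1, -1.1]
force: [0.9, 1.3, 0.2]
grip_width: 0.0007
grasp_force: 0.0
```

```bash
python3 - <<'E'
from h import *
H=np.array([.5113,.059])
cams={}
for n in('scene','top'):
  c=read_camera(n);g=cv2.GaussianBlur(cv2.cvtColor(c['frame'],cv2.COLOR_RGB2GRAY),(3,3),0).astype(np.float32)
  cams[n]=(c,np.hypot(cv2.Sobel(g,5,1,0),cv2.Sobel(g,5,0,1)),g)
def door(th,P):
  t=np.radians(th);u=np.array([np.cos(t),np.sin(t)]);v=np.array([-u[1],u[0]])
  P=np.array(P);return np.c_[H+P[:,:1]*u+P[:,1:2]*v,P[:,2]+.02]
L=lambda a,b:np.linspace(a,b,80)
E={'topout':L([.012,-.006,.145],[.16,-.006,.145]),'topin':L([.012,.006,.145],[.16,.006,.145]),'free':L([.16,-.006,0],[.16,-.006,.145]),'hand':L([.14,-.0325,.03],[.14,-.0325,.115])}
for n,(c,gm,_) in cams.items():
  print(n)
  for th in range(60,93,2):
    r=[]
    for e in E.values():
      p=proj(c,door(th,e)).astype(np.float32)
      r.append(round(float(cv2.remap(gm,p[:,0:1],p[:,1:2],1).mean())))
    print(th,r)
c,_,g=cams['top']
# column profiles across door top: print rows at several y
for y in(.08,.12,.16,.2):
  xs=np.linspace(.48,.56,33);p=proj(c,np.c_[xs,0*xs+y,0*xs+.165]).astype(np.float32)
  print(y,cv2.remap(g,p[:,0:1],p[:,1:2],1).ravel().astype(int))
E
```

```text
scene
60 [34, 67, 5, 22]
62 [37, 71, 4, 23]
64 [39, 73, 4, 26]
66 [41, 74, 4, 29]
68 [43, 76, 4, 34]
70 [47, 81, 4, 39]
72 [50, 89, 5, 44]
74 [54, 100, 11, 49]
76 [63, 117, 26, 50]
78 [79, 136, 45, 46]
80 [105, 140, 52, 40]
82 [147, 121, 40, 35]
84 [194, 129, 28, 35]
86 [204, 213, 36, 39]
88 [149, 247, 44, 40]
90 [118, 195, 47, 33]
92 [163, 129, 62, 28]
top
60 [7, 28, 5, 4]
62 [8, 31, 4, 4]
64 [8, 34, 6, 6]
66 [10, 37, 5, 6]
68 [12, 38, 6, 6]
70 [12, 41, 6, 7]
72 [13, 54, 6, 4]
74 [13, 61, 3, 5]
76 [20, 79, 6, 6]
78 [32, 78, 29, 7]
80 [34, 82, 55, 5]
82 [50, 91, 61, 6]
84 [53, 103, 43, 4]
86 [76, 87, 40, 6]
88 [134, 171, 93, 63]
90 [161, 191, 98, 92]
92 [80, 160, 65, 119]
0.08 [189 189 189 189 188 187 178 157 128 121 149 176 186 184 170 142 122 115
 114 114 115 119 124 127 127 126 125 125 125 125 125 126 126]
0.12 [189 189 190 190 189 188 183 163 123 101 119 158 182 187 183 163 134 118
 115 114 116 120 124 126 127 128 129 130 129 128 129 128 127]
0.16 [190 189 189 190 190 189 185 166 127 102 118 157 182 187 182 158 124 104
 100 100 101 103 110 116 120 121 123 125 127 128 128 127 126]
0.2 [190 189 189 189 190 189 188 183 165 142 138 158 179 187 186 174 153 135
 129 128 127 126 126 126 127 128 128 128 128 128 127 126 126]
```

The top view puts the door's top strip parallel to the front within about 1–2° (x ≈ 0.511 to 0.513 m along its length). The arm is clear.

>>> play_rows(steps=[[[0,0,0,0,0,0,0],[0,0,0,0,0,0,0],[0,0,0,0,0,0,0],[0,0,0,0,0,0,0],[0,0,0,0,0,0,0]]])

```text
time_s: 27.15
tool_pos: [0.6058, -0.193, 0.2971]
tool_rot: [180.0, -0.0, -0.7]
force: [0.2, -0.4, -1.1]
grip_width: 0.0008
grasp_force: 0.0
```

```bash
python3 -c "
from h import *
print(sign_off())"
```

```text
the job is handed in; nothing more can be done
None
```

I hung the door on both pins, let go with it standing open, then swung it shut to within about 2° of parallel and signed off at about 27 s; the hand-in gave no verdict.

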